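Close the vial case: fold the flap over and tuck it under the lip

ROBOT

A 6-joint arm with a two-finger parallel gripper is mounted at the origin on the work surface. World frame = base frame: x ahead of the robot, y to its left, z up, the work surface at z = 0. Lengths are in m, angles in rad, forces in N, time in s.
With the tool pointing down it reaches from about 0.3 to 0.775 m from the base axis. Payload 14.6 kg.
Tool frame: the origin (TCP) lies at the very end of the fingers, on their centre line; the grasp point (between the pads) lies 19 mm behind it; z points along the fingers, y is the line along which they close (so a half turn about z gives the same grasp; the last joint's range is limited). The gripper opens to 85 mm and grips with 20 to 120 N. Pads are 22 mm wide; open, the fingers measure 114 mm over their backs; the gripper's body (76 mm by 85 mm) begins 54 mm behind the grasp point. The pads swing forward as they close: fully open they stand 13 mm farther back than shut.
Start: joints at [1.211, 0.3, 1.521, -0, 1.321, -0.067], TCP at [0.159, 0.527, 0.231] pointing down, gripper open.
Joint ranges: [-3.03, 3.03], [-0.79, 2.21], [0.23, 2.52], [-1.04, 4.18], [0, 3.07], [-2.55, 2.55]. Speed limits (rad/s): [2.22, 2.22, 2.57, 3.14, 3.14, 3.14].

INTERFACE

Orientations are given as a unit quaternion [w, x, y, z].
In Python, from workcell import bot gives the robot as it stands.
- The arm moves only by the tool jog_arm, never from a script. Its arguments are lists of equal length, an entry for each row: "jaw": the closure, from 0 (fully open) to 1 (shut); "travel": the shift along the tool's x, y, z in m, a list of three; "spin": the turn about the tool's z in rad. In form: {"jaw": [jaw, ...], "travel": [[x, y, z], ...], "spin": [spin, ...]}. A call has 1 to 20 rows; each row is the pose to reach, as a shift and turn from the pose commanded when the call began, along the tool's axes at that moment; what a row does not reach only later rows make up. A row lasts 1/12 s, in which the tool goes at most 41.7 mm and 7.16 degrees, less where a joint would pass 70% of its speed; a pose out of reach is approached as far as the arm can. A call with a gripper value outside its range is refused whole. The fingers move at their own pace and stop on an object; "squeeze" is the grip in N (left out, the last holds). Time passes only in rows, so rows that repeat a pose let the fingers close. It gives the time, the measured TCP pose, the force, the opening and the grip force at its end, in the units of the state.
- bot.sense(): the state, without advancing time (a new reading comes with each control period).
- bot.get_image(name): name is "side" or "top"; returns a dict with "frame" (480x640x3 uint8, blue, green, red), "z_map" (480x640 float32, m along the optical axis (not along the pixel's ray), 0 where there is no reading), "K" (3x3 intrinsics, pixels), "extrinsics" (4x4, takes a point from camera to world coordinates). Camera axes: x right, y down, z forward; pixel columns grow to the right and rows downward; lengths in m; the calibration is good to about 2 mm. A picture is of the moment at which its call begins.
- bot.sign_off(): hands the job in; it is judged then, once.
The state is a dict: "clock": time; "qpos": joint angles; "dq": joint speeds; "tau": joint torques, N m; "eef_pos": TCP position; "ee_rot": TCP orientation; "ft_force": force on the tool from outside, world axes, zero at the start; "ft_torque": the same for the moment, N m; "opening": finger opening in m; "finger_force": force on a finger pad.
Only numpy, scipy, OpenCV 4.12 (cv2) and the standard library are available. Lean on these libraries where they do the work, as an engineer would, in place of code of your own. Each camera call takes 0.05 s, during which the arm holds its last target. There are 200 camera calls.

TASK

Close the sample-vial case by pushing with the fingertips: fold its raised white flap over onto the case, then, keeping it down, push the flap by its ridge until its free edge is tucked well beneath the lip at the other end, so that it stays shut when you let go. Do not lift or tip the case or shove it more than a couple of centimetres, leave the jars and the foil tray where they stand, and finish clear of everything.

Things in the scene. Friction and masses are not known exactly. Their poses are not given: they have to be found in the camera images.
- case: Open grey plastic case, 160 (x) x 120 (y) x 50 mm high, 0.9 kg, loose on the bench (slides if pushed sideways with over 5 N). Origin: centre of its underside; z up, x from the hinge end to the lip end. The +x end wall rises to 62 mm and carries the lip. Vials lie in foam inside, below the rim
- hinge_axis (a point): middle of the flap's hinge pin, at (-74, 0, 53) mm in the case's frame; the pin runs along the case's y; fixed to the case
- lip_edge (a point): middle of the lower inner edge of the lip, at (60, 0, 59) mm in the case's frame. The lip is a 3 mm thick, 90 mm wide shelf that overhangs the case's +x end, reaching 20 mm inwards (towards -x); underside 59 mm, top 62 mm above the bench
- hinge_leaf (a joint): flap angle, rad: 0 = folded flat over the case, 1.6 = upright above the hinge end, 1.9 = leaning outwards on its stop. Slight friction and a weak spring (0.05 N m/rad towards 1.6 rad): let go flat but not tucked, the flap rises to some 0.8 rad; under 2 N at the ridge holds it down
- flap (a joint): how far the flap is pushed out along its own length, away from the pin, m: 0 = drawn back, 0.018 = fully out (stop). Stays where left (friction 1.5 N). Folded flat, its edge is 6 mm short of the lip when drawn back and 12 mm beneath it when fully out; if out more than 6 mm before it is down, it lands on top of the lip
- flap_ridge (a point): top middle of the flap's thumb ridge, on the face uppermost when folded: a bar across the flap, 80 mm wide, 5 mm thick, 8 mm tall, 80 mm from the pin when drawn back; it moves with the flap. This point is 10 mm off the plate's mid-plane, 63 mm above the bench when flat
- flap_edge (a point): middle of the flap's free edge (mid-thickness), 128 mm from the pin when drawn back. The flap is a white plate 4 mm thick and 104 mm wide; folded flat, its upper face is 55 mm above the bench
- jar_a: closed glass jar with a white lid, 68 mm diameter, 100 mm tall, 0.35 kg; a bystander, not to be disturbed; origin at the centre of its underside, z up
- jar_b: closed glass jar with a white lid, 68 mm diameter, 100 mm tall, 0.35 kg; a bystander, not to be disturbed; origin at the centre of its underside, z up
- foil_tray: open shallow aluminium tray, 160 (x) x 110 (y) x 40 mm high, 0.25 kg; a bystander, not to be disturbed; origin at the centre of its underside, z up
Not all that is in view belongs to the job. There is more than one size of the case; the job needs the middle-sized.

How it is judged:
At the end, for the whole second after the job is handed in: The flap is down (within 0.05 rad of flat), pushed out at least 13 of its 18 mm so that its free edge lies at least 6 mm in beneath the lip and below the lip's underside, and the case stands at rest, flat on the bench (value of joint hinge_leaf below 0.05 rad and value of joint flap above 0.013 m and x of flap_edge in the frame of lip_edge above 0.006 m and z of flap_edge in the frame of lip_edge below 0.001 m and linear speed of case below 0.02 m/s and height (world z) of case below 0.008 m and angle between case's own z axis and vertical below 0.05 rad); the robot touches nothing.
It fails at once if the case was lifted off the bench or tipped (height (world z) of case above 0.012 m or angle between case's own z axis and vertical above 0.15 rad).
It fails at once if the case was shoved more than 30 mm from its place (distance of case from where it was at the start of the episode above 0.03 m).
It fails at once if the first jar was moved more than 20 mm, tipped or lifted (distance of jar_a from where it was at the start of the episode above 0.02 m or height (world z) of jar_a above 0.01 m or angle between jar_a's own z axis and vertical above 0.2 rad).
It fails at once if the second jar was moved more than 20 mm, tipped or lifted (distance of jar_b from where it was at the start of the episode above 0.02 m or height (world z) of jar_b above 0.01 m or angle between jar_b's own z axis and vertical above 0.2 rad).
It fails at once if the foil tray was moved more than 20 mm, tipped or lifted (distance of foil_tray from where it was at the start of the episode above 0.02 m or height (world z) of foil_tray above 0.01 m or angle between foil_tray's own z axis and vertical above 0.2 rad).
It also fails if it takes over 40 s, if anything falls off the work surface, if the arm or the gripper's body presses on something with over 40 N, if the wrist force passes 120 N, or if a joint passes its speed limit or range.

## Working session

There is one attempt and no reset: what is moved stays moved. The work goes in short steps, Python scripts to look and compute and a tool call to move; the robot and the scene stay as the last step left them, time stands still between calls to the robot, and variables do not carry over. Pictures are saved under pics/ and viewed, at most 10 in all, crops included, and the job is handed in when it is done.

Besides the shell and the picture viewer there is one more tool, called after "Request:" in YAML: its name, and indented under it one key for each argument. jog_arm: Moves the arm, as the interface text tells. Its arguments: {"type":"object","properties":{"jaw":{"type":"array"},"travel":{"type":"array"},"spin":{"type":"array"},"squeeze":{"type":"number"}},"required":["jaw","travel","spin"]}

```bash
mkdir -p pics; python3 - <<'E'
from workcell import bot
import cv2,numpy as np
for n in("top","side"):
    d=bot.get_image(n);cv2.imwrite(f"pics/{n}0.png",d["frame"]);np.savez(f"{n}0.npz",**d)
s=bot.sense();print(s["eef_pos"],s["ee_rot"],s["clock"])
E
```

```text
[0.15868523 0.52638704 0.23076592] [-1.15053124e-04  1.45917930e-01  9.89296555e-01 -5.20072964e-04] 0.1
```

View pics/top0.png

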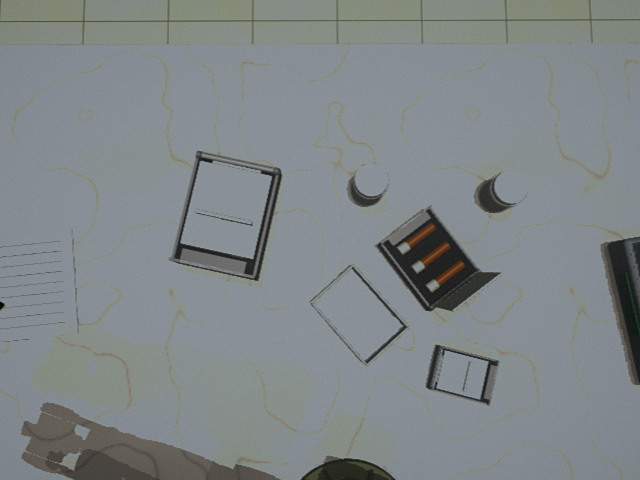

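View pics/side0.png

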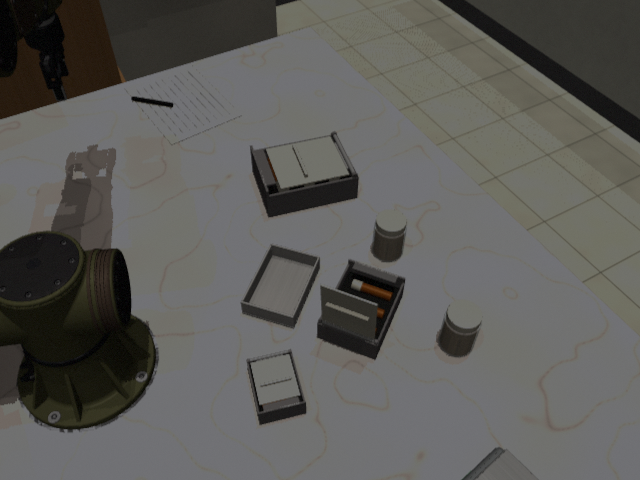

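The case is the one at about (437,258) in the top view. Its lip end is at the upper left, near (405,228), and its hinge and raised flap are at the lower right, from (432,310) to (498,273). The jars are at (370,183) and (503,190), and the tray is at (358,313).

```bash
cat > h.py <<'E'
import numpy as np,cv2
def cloud(d):
    K=d["K"];z=d["z_map"];v,u=np.mgrid[:z.shape[0],:z.shape[1]]
    c=np.stack([(u-K[0,2])/K[0,0]*z,(v-K[1,2])/K[1,1]*z,z],-1)
    T=d["extrinsics"];w=c@T[:3,:3].T+T[:3,3]; w[z==0]=np.nan; return w
E
python3 - <<'E'
from h import *
np.set_printoptions(precision=4,suppress=True)
t=np.load("top0.npz");w=cloud(t);print(t["extrinsics"],t["K"][0,0])
print("tbl",w[330,540],w[120,300])
m=np.zeros(w.shape[:2],bool);m[200:320,370:505]=1
Z=w[...,2]
for lo,hi in((.045,.056),(.057,.067),(.075,.2)):
    s=m&(Z>lo)&(Z<hi);p=w[s]
    print(lo,len(p),cv2.minAreaRect(p[:,:2].astype(np.float32)),p[:,2].max(),np.median(p[:,2]))
    print(cv2.boxPoints(cv2.minAreaRect(p[:,:2].astype(np.float32))))
for v in range(264,312,6): print(v,[tuple(np.round(w[v,u],3)) for u in range(424,502,12)])
for n,(u,v) in dict(ja=(372,181),jb=(507,188)).items(): print(n,w[v,u])
sd=np.load("side0.npz");ws=cloud(sd)
for q in((335,300),(350,312),(365,325),(322,288),(376,300),(330,335),(350,330)):print(q,ws[q[1],q[0]])
im=t["frame"][190:330,360:515];cv2.imwrite("pics/c1.png",np.hstack([cv2.resize(im,None,fx=2.5,fy=3),cv2.resize(sd["frame"][240:380,300:430],None,fx=3,fy=3)]))
E
```

```text
[[-0.0037 -0.994   0.1097  0.4124]
 [-1.      0.0034 -0.0023  0.068 ]
 [ 0.0019 -0.1097 -0.994   1.1581]
 [ 0.      0.      0.      1.    ]] 588.3194555875361
tbl [ 0.3632 -0.3788 -0.0012] [0.7848 0.0887 0.0038]
0.045 677 ((0.5074629187583923, -0.17308349907398224), (0.2550784647464752, 0.20865775644779205), 89.84918975830078) 0.055997995478405116 0.04932645259378665
[[ 0.4028 -0.3003]
 [ 0.6115 -0.3009]
 [ 0.6121 -0.0458]
 [ 0.4035 -0.0453]]
0.057 655 ((0.5077519416809082, -0.17121469974517822), (0.25079819560050964, 0.20540238916873932), 89.83137512207031) 0.06696507339783664 0.0623351315597549
[[ 0.4047 -0.2963]
 [ 0.6101 -0.2969]
 [ 0.6108 -0.0461]
 [ 0.4054 -0.0455]]
0.075 1002 ((0.4957730174064636, -0.23821938037872314), (0.05052672326564789, 0.23130589723587036), 60.36787033081055) 0.18551316030546972 0.13811266952861168
[[ 0.3828 -0.203 ]
 [ 0.5838 -0.3174]
 [ 0.6088 -0.2734]
 [ 0.4077 -0.1591]]
264 [(np.float64(0.49), np.float64(-0.148), np.float64(0.04)), (np.float64(0.491), np.float64(-0.173), np.float64(0.03)), (np.float64(0.491), np.float64(-0.196), np.float64(0.029)), (
[... 2804 characters left out ...]
oat64(-0.152), np.float64(0.009)), (np.float64(0.411), np.float64(-0.161), np.float64(0.075)), (np.float64(0.411), np.float64(-0.168), np.float64(0.142)), (np.float64(0.411), np.float64(-0.179), np.float64(0.18)), (np.float64(0.41), np.float64(-0.247), np.float64(0.0)), (np.float64(0.41), np.float64(-0.27), np.float64(0.002)), (np.float64(0.41), np.float64(-0.294), np.float64(-0.0))]
ja [ 0.6386 -0.0447  0.0992]
jb [ 0.625 -0.292  0.098]
(335, 300) [ 0.4231 -0.1868  0.1471]
(350, 312) [ 0.4366 -0.2155  0.1372]
(365, 325) [ 0.4592 -0.2323  0.1015]
(322, 288) [ 0.4072 -0.1686  0.1713]
(376, 300) [ 0.5394 -0.1558  0.0274]
(330, 335) [ 0.4198 -0.1796  0.0263]
(350, 330) [ 0.4473 -0.2047  0.0568]
```

View pics/c1.png

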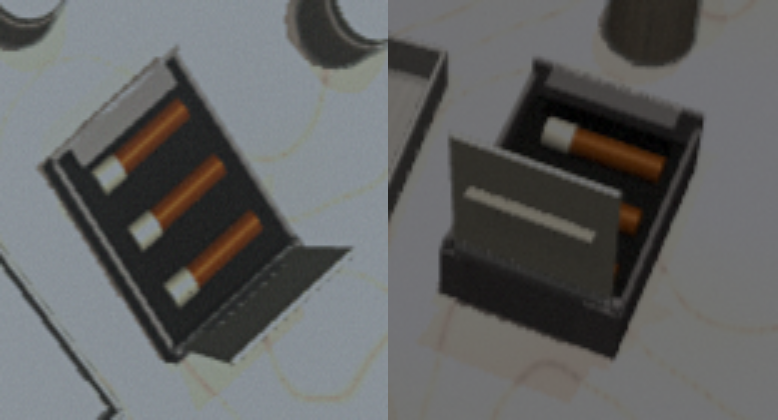

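The crop shows the lip corners at about (377,245) and (430,207) in top-view pixels, and the hinge-end corners at about (480,271) and (429,308). The flap is nearly upright, with its ridge on the outer face.

```bash
cat >> h.py <<'E'
def case_fit(w):
    """points of the case walls/rim/lip -> tight rectangle; flap plane"""
    Z=w[...,2]; m=np.zeros(Z.shape,np.uint8); m[195:325,365:505]=1
    return Z,m
E
python3 - <<'E'
from h import *
from scipy.optimize import least_squares
np.set_printoptions(precision=4,suppress=True)
t=np.load("top0.npz");w=cloud(t);Z=w[...,2];K=t["K"];T=t["extrinsics"]
def ray(u,v,z):
    d=T[:3,:3]@np.array([(u-K[0,2])/K[0,0],(v-K[1,2])/K[1,1],1]);return T[:3,3]+d*(z-T[2,3])/d[2]
for q in((376.8,245,.062),(430,207.3,.062),(480,271,.05),(428.8,309,.05)):print(ray(*q))
# component of raised points
m=((Z>.02)).astype(np.uint8);n,l=cv2.connectedComponents(m);print("comp",l[258,437],l[313,358],l[181,372],l[188,507])
p=w[(l==l[258,437])];p=p[p[:,2]<.066]
print(len(p),p.min(0),p.max(0))
r=cv2.minAreaRect(p[:,:2].astype(np.float32));print(r);print(cv2.boxPoints(r))
# flap from both cameras
sd=np.load("side0.npz");ws=cloud(sd)
ps=ws[240:380,300:430].reshape(-1,3);pt=w[200:320,370:505].reshape(-1,3)
for P in(pt,ps):
    f=P[(P[:,2]>.075)&(P[:,2]<.2)&(P[:,0]<.53)&(P[:,0]>.38)&(P[:,1]<-.13)&(P[:,1]>-.27)]
    for i in range(4):
        c=f.mean(0);u,s,vt=np.linalg.svd(f-c);nn=vt[2];f=f[abs((f-c)@nn)<.012]
    nn=nn*np.sign(nn[0]);h=np.hypot(nn[0],nn[1]);print(len(f),c,nn,"yaw of normal",np.arctan2(nn[1],nn[0]),"tilt",np.arcsin(nn[2]),"top z",np.percentile(f[:,2],[50,98,100]))
    e=f[f[:,2]>.16];print("extent",e[:,:2].min(0),e[:,:2].max(0))
    # plane's xy point at z=.053
    print("pt at z53",c[:2]+nn[:2]/h*(-(0.053-c[2])*nn[2]/h))
E
```

```text
[ 0.5246 -0.0558  0.062 ]
[ 0.5957 -0.1574  0.062 ]
[ 0.4759 -0.251   0.05  ]
[ 0.4051 -0.1526  0.05  ]
comp 4 0 2 3
5378 [ 0.403  -0.2505  0.0201] [ 0.6006 -0.063   0.0659]
((0.5019032955169678, -0.15835434198379517), (0.15972992777824402, 0.12160824984312057), 36.64585494995117)
[[ 0.4015 -0.1572]
 [ 0.4741 -0.2548]
 [ 0.6023 -0.1595]
 [ 0.5297 -0.0619]]
949 [ 0.4378 -0.2044  0.1386] [0.7994 0.5943 0.0878] yaw of normal 0.6392806715153659 tilt 0.08786843575861743 top z [0.1413 0.1837 0.1855]
extent [ 0.4025 -0.2487] [ 0.4676 -0.1637]
pt at z53 [ 0.4439 -0.1999]
1826 [ 0.4377 -0.2076  0.1349] [0.8012 0.5939 0.0738] yaw of normal 0.6378925245224764 tilt 0.07385445284344357 top z [0.1373 0.1826 0.185 ]
extent [ 0.4037 -0.2497] [ 0.4681 -0.1651]
pt at z53 [ 0.4425 -0.204 ]
```

Estimate: the case centre is at (0.502, -0.158) with yaw 0.639. The hinge is at (0.443, -0.202), the flap is at about 1.65 rad, and it looks roughly drawn back. I'll bring the shut fingers behind the flap with tool x along case x.

Request:
jog_arm:
  jaw: [1, 1, 1, 1, 1, 1, 1, 1, 1, 1, 1, 1, 1, 1, 1, 1, 1, 1, 1, 1]
  travel:
    - [-0.373, -0.229, 0]
    - [-0.373, -0.229, 0]
    - [-0.373, -0.229, 0]
    - [-0.373, -0.229, 0]
    - [-0.373, -0.229, 0]
    - [-0.373, -0.229, 0]
    - [-0.373, -0.229, 0]
    - [-0.373, -0.229, 0]
    - [-0.373, -0.229, 0]
    - [-0.373, -0.229, 0]
    - [-0.446, -0.664, 0]
    - [-0.446, -0.664, 0]
    - [-0.446, -0.664, 0]
    - [-0.446, -0.664, 0]
    - [-0.446, -0.664, 0]
    - [-0.446, -0.664, 0]
    - [-0.446, -0.664, 0]
    - [-0.446, -0.664, 0]
    - [-0.446, -0.664, 0]
    - [-0.446, -0.664, 0]
  spin: [2.209, 2.209, 2.209, 2.209, 2.209, 2.209, 2.209, 2.209, 2.209, 2.209, 2.209, 2.209, 2.209, 2.209, 2.209, 2.209, 2.209, 2.209, 2.209, 2.209]

```text
clock: 1.77
eef_pos: [0.3968, -0.2015, 0.2313]
ee_rot: [0.0, 0.949, 0.314, 0.0]
ft_force: [0.7, 0.4, -0.2]
opening: 0.0001
finger_force: 0.0
```

Request:
jog_arm:
  jaw: [1, 1, 1, 1]
  travel:
    - [0, 0, 0]
    - [0, 0, 0]
    - [0, 0, 0]
    - [0, 0, 0]
  spin: [0, 0, 0, 0]

```text
clock: 2.1
eef_pos: [0.3978, -0.1986, 0.2312]
ee_rot: [-0.0, 0.949, 0.315, -0.0]
ft_force: [0.0, 0.3, -0.1]
opening: 0.0
finger_force: 0.0
```

Request:
jog_arm:
  jaw: [1, 1, 1, 1, 1, 1, 1]
  travel:
    - [-0.008, 0.0295, 0]
    - [-0.008, 0.0295, 0.03]
    - [-0.008, 0.0295, 0.06]
    - [-0.008, 0.0295, 0.09]
    - [-0.006, 0.0295, 0.104]
    - [-0.006, 0.0295, 0.104]
    - [-0.006, 0.0295, 0.104]
  spin: [0, 0, 0, 0, 0, 0, 0]

```text
clock: 2.68
eef_pos: [0.4108, -0.2259, 0.1275]
ee_rot: [-0.0, 0.949, 0.315, -0.0]
ft_force: [0.5, -0.8, 1.2]
opening: -0.0001
finger_force: 0.0
```

```bash
python3 - <<'E'
from workcell import bot
import cv2,numpy as np
s=bot.sense();print(s["clock"],s["eef_pos"],s["ft_force"])
a=bot.get_image("side")["frame"][180:380,290:470];b=bot.get_image("top")["frame"][190:340,370:540]
cv2.imwrite("pics/p2.png",np.hstack([cv2.resize(a,(400,444)),cv2.resize(b,(400,444))]))
E
```

```text
2.6833 [ 0.41078292 -0.22585552  0.12750715] [ 0.46567277 -0.77561063  1.21171277]
```

View pics/p2.png

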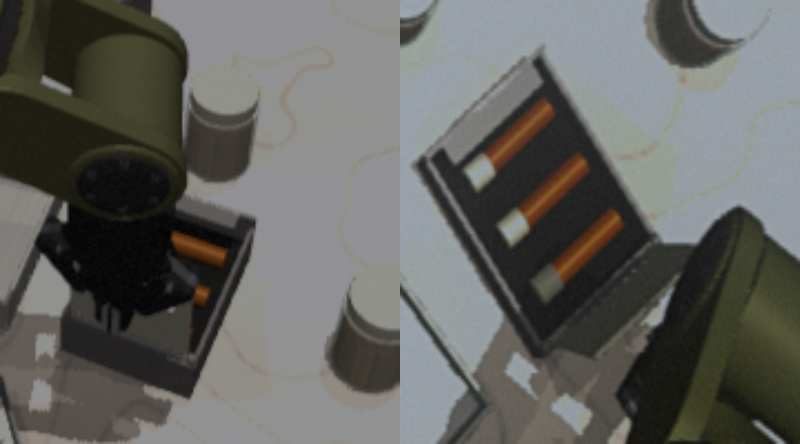

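The closed fingers are just behind the flap, centred on its ridge, and clear of everything. Next I fold the flap along an arc, with the tip staying on the hinge side of the ridge.

Request:
jog_arm:
  jaw: [1, 1, 1, 1, 1, 1, 1, 1, 1, 1, 1, 1, 1, 1, 1, 1]
  travel:
    - [0.011, 0, 0.002]
    - [0.021, 0, 0.004]
    - [0.032, 0, 0.008]
    - [0.04, 0, 0.012]
    - [0.048, 0, 0.016]
    - [0.057, 0, 0.02]
    - [0.066, 0, 0.025]
    - [0.073, 0, 0.031]
    - [0.079, 0, 0.038]
    - [0.083, 0, 0.046]
    - [0.087, 0, 0.054]
    - [0.089, 0, 0.06]
    - [0.09, 0, 0.066]
    - [0.09, 0, 0.069]
    - [0.09, 0, 0.07]
    - [0.09, 0, 0.07]
  spin: [0, 0, 0, 0, 0, 0, 0, 0, 0, 0, 0, 0, 0, 0, 0, 0]

```text
clock: 4.12
eef_pos: [0.4824, -0.1731, 0.0571]
ee_rot: [-0.0, 0.949, 0.314, -0.0]
ft_force: [-0.9, -0.2, -0.3]
opening: -0.0
finger_force: 0.2
```

```bash
python3 - <<'E'
from workcell import bot
import cv2,numpy as np
s=bot.sense();print(s["clock"],s["eef_pos"],s["ft_force"])
a=bot.get_image("side")["frame"][220:380,290:430];b=bot.get_image("top")["frame"][190:340,370:540]
cv2.imwrite("pics/p3.png",np.hstack([cv2.resize(a,(400,457)),cv2.resize(b,(400,457))]))
E
```

```text
4.1167 [ 0.48242733 -0.17313847  0.05709925] [-0.94277594 -0.24518259 -0.33751863]
```

View pics/p3.png

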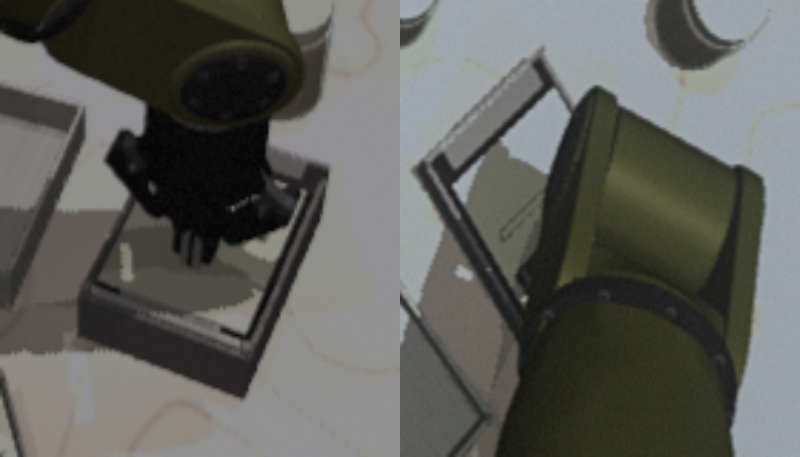

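The flap is folded almost flat: its edge is near the lip, not on top of it, and the tip is behind the ridge. I'll press it the last 2 mm and check the force.

Request:
jog_arm:
  jaw: [1, 1, 1, 1, 1]
  travel:
    - [0, 0, 0.001]
    - [0, 0, 0.0015]
    - [0, 0, 0.002]
    - [0, 0, 0.002]
    - [0, 0, 0.002]
  spin: [0, 0, 0, 0, 0]

```text
clock: 4.63
eef_pos: [0.4827, -0.1731, 0.0553]
ee_rot: [0.0, 0.949, 0.314, 0.0]
ft_force: [-0.3, -0.9, 0.1]
opening: -0.0001
finger_force: 0.4
```

Request:
jog_arm:
  jaw: [1, 1, 1, 1]
  travel:
    - [0, 0, 0.0005]
    - [0, 0, 0.0008]
    - [0, 0, 0.0008]
    - [0, 0, 0.0008]
  spin: [0, 0, 0, 0]

```text
clock: 4.97
eef_pos: [0.4827, -0.1731, 0.0547]
ee_rot: [0.0, 0.949, 0.314, 0.0]
ft_force: [-0.8, -0.7, 4.4]
opening: 0.0
finger_force: 2.2
```

Request:
jog_arm:
  jaw: [1, 1, 1, 1, 1, 1, 1, 1, 1, 1]
  travel:
    - [0.002, 0, -0.0002]
    - [0.004, 0, -0.0002]
    - [0.006, 0, -0.0002]
    - [0.008, 0, -0.0002]
    - [0.01, 0, -0.0002]
    - [0.012, 0, -0.0002]
    - [0.014, 0, -0.0002]
    - [0.016, 0, -0.0002]
    - [0.018, 0, -0.0002]
    - [0.02, 0, -0.0002]
  spin: [0, 0, 0, 0, 0, 0, 0, 0, 0, 0]

```text
clock: 5.8
eef_pos: [0.4987, -0.161, 0.0546]
ee_rot: [-0.0, 0.949, 0.314, -0.0]
ft_force: [-2.4, -0.8, 3.4]
opening: -0.0004
finger_force: 1.7
```

Request:
jog_arm:
  jaw: [1, 1, 1, 1, 1, 1]
  travel:
    - [0.002, 0, 0]
    - [0.004, 0, 0]
    - [0.006, 0, 0]
    - [0.008, 0, 0]
    - [0.01, 0, 0]
    - [0.01, 0, 0]
  spin: [0, 0, 0, 0, 0, 0]

```text
clock: 6.3
eef_pos: [0.507, -0.1549, 0.0547]
ee_rot: [-0.0, 0.949, 0.315, 0.0]
ft_force: [2.0, 0.2, 1.4]
opening: -0.0001
finger_force: 1.1
```

```bash
python3 - <<'E'
from workcell import bot
import cv2,numpy as np
s=bot.sense();print(s["clock"],s["eef_pos"],s["ft_force"])
a=bot.get_image("side")["frame"][220:380,290:430];b=bot.get_image("top")["frame"][190:340,370:540]
cv2.imwrite("pics/p4.png",np.hstack([cv2.resize(a,(400,457)),cv2.resize(b,(400,457))]))
E
```

```text
6.3 [ 0.50702998 -0.15487559  0.05466811] [1.98276101 0.23814651 1.35624447]
```

View pics/p4.png

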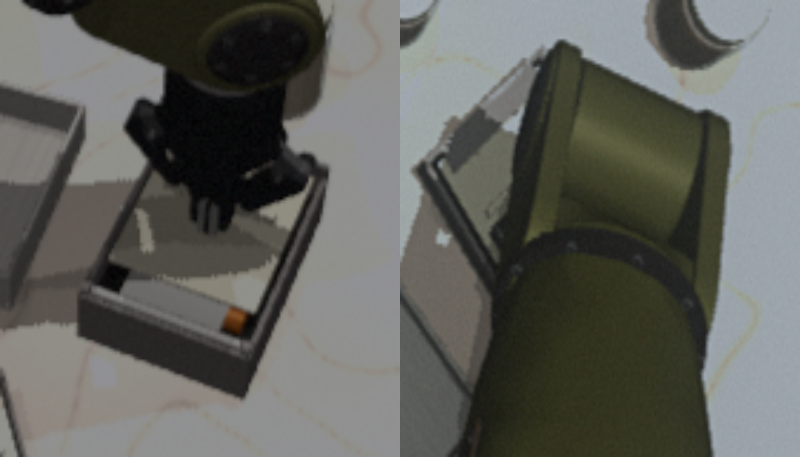

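The flap has slid outward: a gap has opened at the hinge end and the edge is going under the lip. The case has not moved. I'll push on gently to the stop.

Request:
jog_arm:
  jaw: [1, 1, 1, 1]
  travel:
    - [0.001, 0, 0]
    - [0.002, 0, 0]
    - [0.003, 0, 0]
    - [0.003, 0, 0]
  spin: [0, 0, 0, 0]

```text
clock: 6.73
eef_pos: [0.5092, -0.1533, 0.0547]
ee_rot: [-0.0, 0.949, 0.314, -0.0]
ft_force: [-1.3, -0.9, 2.1]
opening: -0.0004
finger_force: 1.1
```

Request:
jog_arm:
  jaw: [1, 1, 1, 1]
  travel:
    - [0.001, 0, 0]
    - [0.002, 0, 0]
    - [0.003, 0, 0]
    - [0.003, 0, 0]
  spin: [0, 0, 0, 0]

```text
clock: 7.07
eef_pos: [0.5114, -0.1516, 0.0546]
ee_rot: [-0.0, 0.949, 0.315, -0.0]
ft_force: [-1.6, -2.7, 1.7]
opening: -0.0001
finger_force: 3.0
```

Force is rising and travel is about 18 mm, so the flap is at or near its stop. I'll lift off and back away.

Request:
jog_arm:
  jaw: [1, 1, 1, 1, 1, 1, 1, 1, 1, 1, 1, 1]
  travel:
    - [0, 0, -0.002]
    - [-0.001, 0, -0.006]
    - [-0.003, 0, -0.012]
    - [-0.006, 0, -0.03]
    - [-0.01, 0, -0.06]
    - [-0.04, 0, -0.09]
    - [-0.07, 0, -0.12]
    - [-0.1, 0, -0.14]
    - [-0.14, 0, -0.15]
    - [-0.16, 0, -0.15]
    - [-0.18, 0, -0.15]
    - [-0.18, 0, -0.15]
  spin: [0, 0, 0, 0, 0, 0, 0, 0, 0, 0, 0, 0]

```text
clock: 8.07
eef_pos: [0.3652, -0.2605, 0.2056]
ee_rot: [0.001, 0.95, 0.313, 0.0]
ft_force: [0.3, 0.3, -0.7]
opening: -0.0001
finger_force: 0.0
```

```bash
python3 - <<'E'
from workcell import bot
from h import *
np.set_printoptions(precision=4,suppress=True)
s=bot.sense();print(s["clock"],s["eef_pos"],s["ft_force"])
A=bot.get_image("side");B=bot.get_image("top")
a=A["frame"][220:380,290:430];b=B["frame"][190:340,370:540]
cv2.imwrite("pics/p5.png",np.hstack([cv2.resize(a,(400,457)),cv2.resize(b,(400,457))]))
w=cloud(B);m=(w[...,2]>.02).astype(np.uint8);n,l=cv2.connectedComponents(m);p=w[l==l[258,437]];print(cv2.minAreaRect(p[:,:2].astype(np.float32)),p[:,2].max())
c,sn=np.cos(.639),np.sin(.639);q=w.reshape(-1,3);x=(q[:,0]-.502)*c+(q[:,1]+.158)*sn;y=-(q[:,0]-.502)*sn+(q[:,1]+.158)*c
for k in range(-75,80,6):
    g=(abs(y)<.03)&(abs(x-k/1000)<.003);print(k,round(float(np.nanmedian(q[g,2])),4),end="; ")
E
```

```text
8.0667 [ 0.3652 -0.2605  0.2056] [ 0.349   0.2947 -0.6774]
((0.5018512606620789, -0.15819109976291656), (0.16036760807037354, 0.12131784111261368), 36.50355529785156) 0.07067459744538995
-75 0.0563; -69 0.0532; -63 0.0526; -57 0.0528; -51 0.0528; -45 0.0561; -39 0.0568; -33 0.0568; -27 0.057; -21 0.0573; -15 0.0576; -9 0.0574; -3 0.0576; 3 0.0581; 9 0.0575; 15 0.058; 21 0.0611; 27 0.0604; 33 0.0586; 39 0.0588; 45 0.059; 51 0.0594; 57 0.0592; 63 0.0623; 69 0.0627; 75 0.0624;
```

View pics/p5.png

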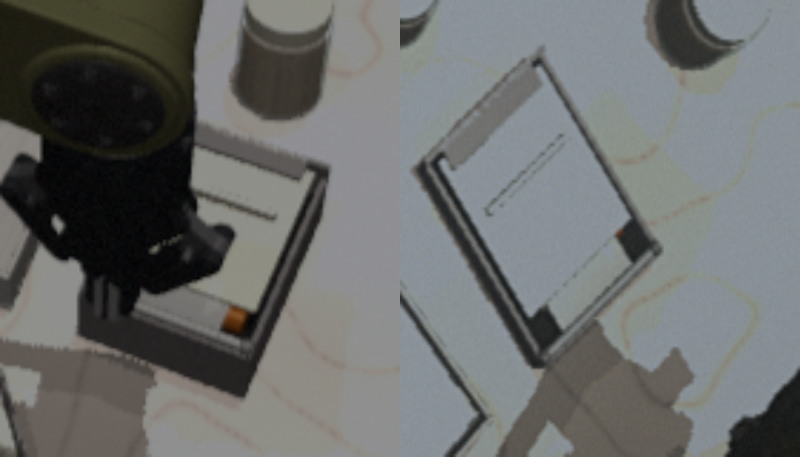

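The flap is shut and held under the lip. The ridge is at about 24 mm in the case's frame, which is full extension, the slope is about 0.025 rad, and the case has not moved.

```bash
python3 -c "
from workcell import bot
print(bot.sign_off())"
```

```text
the job is handed in; nothing more can be done
None
```

The job is handed in: in the last images the flap is folded, pushed fully out (about 18 mm) and held under the lip with the arm clear and the case unmoved, but the hand-in call returned no verdict.

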